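Load the tea caddy and hold up the fullest sugar tin

TASK

Get the tea things ready for the seminar: set the creamer jar and the tea-bag carton upright in the open metal caddy and put the coffee scoop in with them, setting things down rather than dropping them and leaving the mug, the paper cup and the big coffee jar alone. Then find the fullest of the three closed sugar tins by feel: working along the row from the robot's left to its right, lift each tin a little clear of the tray and, before touching the next, stand it back where it was. Finish holding the heaviest tin up for me to take, upright and still, its base clearly higher than the tops of the other tins, which stand in their places on the tray; do not put it down or let go.

Things in the scene. Friction and masses are not known exactly. Their poses are not given: they have to be found in the camera images.
- caddy: Open-topped grey metal counter caddy, fixed to the counter: 170 mm along its x, 260 mm along its y, 50 mm high, walls and floor 4 mm thick. Origin at the centre of its underside, z up.
- creamer: Small closed glass jar of creamer with a white cap 47 mm across over its top 16 mm: body 52 mm in diameter below a short sloping shoulder, 78 mm high over all, about 120 g, standing on the counter. Origin at the centre of its underside, z up.
- tea_box: Small beige carton of tea bags with a dark band round its foot, 58 mm along its x, 72 mm along its y, 74 mm high, about 70 g, standing on the counter. Origin at the centre of its underside, z up.
- scoop: Steel coffee scoop standing on the counter: round open bowl 44 mm in diameter (narrowing to 34 mm in its lowest 6 mm) and 40 mm high with 2 mm wall, and a flat handle 14 mm wide and 4 mm thick that runs level along its +x, its middle 36 mm up, from the bowl to 104 mm from the origin. Origin at the centre of the bowl's underside, z up; 60 g.
- tray: Flat wooden serving tray under the row of tins, fixed: 130 mm along its x, 400 mm along its y, floor 6 mm thick, lip 12 mm high. Origin at the centre of its underside; its y runs along the row of tins, which stand 120 mm apart.
- tin_left: Closed round steel tin, the left one of three identical ones in a row on the tray (left = the robot's left, +y): 66 mm in diameter, 130 mm high; flat fixed lid, 67 mm across, over the top 22 mm. Origin at the centre of its underside, 6 mm above the counter at the start, z up. Inside, unseen, lies a loose pack of sugar. One tin, at random, weighs 400 to 460 g in all, the other two 150 to 245 g.
- tin_middle: Closed round steel tin, the middle one of three identical ones in a row on the tray (left = the robot's left, +y): 66 mm in diameter, 130 mm high; flat fixed lid, 67 mm across, over the top 22 mm. Origin at the centre of its underside, 6 mm above the counter at the start, z up. Inside, unseen, lies a loose pack of sugar. One tin, at random, weighs 400 to 460 g in all, the other two 150 to 245 g.
- tin_right: Closed round steel tin, the right one of three identical ones in a row on the tray (left = the robot's left, +y): 66 mm in diameter, 130 mm high; flat fixed lid, 67 mm across, over the top 22 mm. Origin at the centre of its underside, 6 mm above the counter at the start, z up. Inside, unseen, lies a loose pack of sugar. One tin, at random, weighs 400 to 460 g in all, the other two 150 to 245 g.
- mug: Bystander: white ceramic mug, 80 mm in diameter, 95 mm high, handle to one side. Origin at the centre of its underside.
- paper_cup: Bystander: white paper cup, 76 mm at the rim, 90 mm high, empty and light. Origin at the centre of its underside.
- coffee_jar: Bystander: amber glass jar of coffee with a red cap, 76 mm in diameter, 135 mm high. Origin at the centre of its underside.

How it is judged:
By the outcome, as a careful person would: the job done as asked, in the order asked, and still so for the second after the job is handed in, while the arm keeps its last pose, push and grip.
It also fails if it takes over 72 s, if anything falls off the work surface, if the arm or the gripper's body presses on something with over 40 N, if the wrist force passes 120 N, or if a joint passes its speed limit or range.

ROBOT

A 7-joint arm with a two-finger parallel gripper is mounted at the origin on the work surface. World frame = base frame: x ahead of the robot, y to its left, z up, the work surface at z = 0. Lengths are in m, angles in rad, forces in N, time in s.
With the tool pointing down it reaches from about 0.425 to 0.875 m from the base axis. Payload 8.4 kg.
Tool frame: the origin (TCP) lies at the very end of the fingers, on their centre line; the grasp point (between the pads) lies 19 mm behind it; z points along the fingers, y is the line along which they close (so a half turn about z gives the same grasp; the last joint's range is limited). The gripper opens to 87 mm and grips with 3 to 60 N. Pads are 19 mm wide; open, the fingers measure 117 mm over their backs; the gripper's body (75 mm by 190 mm) begins 51 mm behind the grasp point.
Start: joints at [1.006, 0.333, 0.04, 1.465, -0.013, 1.343, -0.059], TCP at [0.292, -0.581, 0.223] pointing down, gripper open.
Joint ranges: [-2.58, 2.58], [-0.38, 2.09], [-1.3, 1.39], [0.25, 2.4], [-1.5, 4.64], [0.08, 2.09], [-2.65, 2.65]. Speed limits (rad/s): [2.22, 2.22, 2.79, 2.79, 3.14, 3.14, 3.14].

INTERFACE

Orientations are given as a unit quaternion [x, y, z, w].
In Python, from bench import robot, vision gives the robot as it stands.
- The arm moves only by the tool arm_command, never from a script. Its argument "steps" is a list of rows, each a list of 7 numbers: the opening, from 0 (shut) to 1 (fully open), then the shift along the tool's x, y, z in units of 50 mm (1.0 is 50 mm), then the turn, a rotation vector about the tool's x, y, z in units of 10 degrees (1.0 is 10 degrees). A call has 1 to 10 rows; each row shifts and turns the commanded pose from where the row before left it, along the tool's axes as they then stand; what a row does not reach is not made up. A row lasts 1/8 s, in which the tool goes at most 62.5 mm and 10.7 degrees, less where a joint would pass 70% of its speed; a pose out of reach is approached as far as the arm can. A call is refused whole if a number of a shift passes 1 or a number of a turn 1, either way. A call with a gripper value outside its range is refused whole. The fingers move at their own pace and stop on an object; "grip_force" is the grip in N (left out, the last holds). Time passes only in rows, so rows that do not move let the fingers close. It gives the time, the measured TCP pose, the force, the opening and the grip force at its end, in the units of the state.
- robot.state(): the state, without advancing time (a new reading comes with each control period).
- vision.grab_frame(name): name is "scene" or "top"; returns a dict with "img" (420x560x3 uint8, red, green, blue), "fx", "fy", "cx", "cy" (pixels), "distortion" ([k1, k2, p1, p2, k3] as OpenCV has them; the pictures are not rectified), "T" (4x4, takes a point from camera to world coordinates). Camera axes: x right, y up, looking along -z (the intrinsics and any distortion apply to the point x, -y, -z); pixel columns grow to the right and rows downward; lengths in m; the calibration is good to about 2 mm. A picture is of the moment at which its call begins. There is no depth.
- robot.close_job(): hands the job in; it is judged then, once.
Trained networks look in the newest picture that a camera, given by its name, has taken for a name from the list of things; names that differ only in an ending like _2 or _b are one class to them, and where a whole thing is asked for, a point or a joint stands for the part that bears it (a point fixed in the world has none). Each returns a list of dicts, best first, with "conf" (0 to 1); they miss things now and then, are a little off and sometimes report something else, mostly with a low value. They report only what shows in the picture. A call takes as long as a camera call.
- vision.outline_of(camera, thing): "region" (420x560 bool, what is visible of it) and "point" ([column, row] in pixels, amid what is visible of it).
- vision.spot_point(camera, thing): "point" ([column, row] in pixels: a listed point, or the origin of a listed thing).
The state is a dict: "clock": time; "joint_pos": joint angles; "joint_velocities": joint speeds; "joint_torque": joint torques, N m; "eef_pos": TCP position; "orientation": TCP orientation; "force": force on the tool from outside, world axes, zero at the start; "wrist_torque": the same for the moment, N m; "width": finger opening in m; "grip_force": force on a finger pad.
Only numpy, scipy, OpenCV 4.12 (cv2) and the standard library are available. Lean on these libraries where they do the work, as an engineer would, in place of code of your own. Each camera call takes 0.05 s, during which the arm holds its last target. There are 200 camera calls.

## Working session

There is one attempt and no reset: what is moved stays moved. The work goes in short steps, Python scripts to look and compute and a tool call to move; the robot and the scene stay as the last step left them, time stands still between calls to the robot, and variables do not carry over. Pictures are saved under pics/ and viewed, at most 10 in all, crops included, and the job is handed in when it is done.

Besides the shell and the picture viewer there is one more tool, called after "Request:" by a JSON object that holds its "method" and its "body", one argument or row to a line. arm_command: Moves the arm, as the interface text tells. Its arguments: {"type":"object","properties":{"steps":{"type":"array","items":{"type":"array","items":{"type":"number"}}},"grip_force":{"type":"number"}},"required":["steps"]}

```bash
mkdir -p pics; cat > h.py <<'E'
import numpy as np, cv2
from bench import robot, vision
def ray(f,p):
    K=np.array([[f["fx"],0,f["cx"]],[0,f["fy"],f["cy"]],[0,0,1]])
    q=cv2.undistortPoints(np.array([[p]],float),K,np.array(f["distortion"],float))[0,0]
    T=np.array(f["T"]); return T[:3,3],T[:3,:3]@np.array([q[0],-q[1],-1])
def atz(f,p,z):
    o,d=ray(f,p); return o+d*(z-o[2])/d[2]
def proj(f,X):
    T=np.array(f["T"]); c=(np.array(X)-T[:3,3])@T[:3,:3]
    K=np.array([[f["fx"],0,f["cx"]],[0,f["fy"],f["cy"]],[0,0,1]])
    return cv2.projectPoints((c*[1,-1,-1]).reshape(-1,1,3),np.zeros(3),np.zeros(3),K,np.array(f["distortion"],float))[0].reshape(-1,2)
E
python3 - <<'E'
from h import *
for n in ("scene","top"):
    f=vision.grab_frame(n); cv2.imwrite(f"pics/{n}0.png",f["img"][:,:,::-1])
    print(n,np.round(f["T"],3).tolist(),f["fx"],f["distortion"])
    for t,z in dict(caddy=0,creamer=0,tea_box=0,scoop=0,tray=0,tin_left=.006,tin_middle=.006,tin_right=.006,mug=0,paper_cup=0,coffee_jar=0).items():
        r=vision.spot_point(n,t)
        print(t,[(round(a["conf"],2),np.round(a["point"]).tolist(),np.round(atz(f,a["point"],z)[:2],3).tolist()) for a in r[:3]])
s=robot.state();print(s)
E
```

```text
scene [[-0.334, -0.605, 0.723, 1.53], [0.943, -0.215, 0.255, 0.325], [0.001, 0.767, 0.642, 0.936], [0.0, 0.0, 0.0, 1.0]] 496.4888007861079 [-0.11709791  0.          0.          0.          0.        ]
caddy [(0.57, [296.0, 199.0], [0.452, -0.005])]
creamer [(0.85, [220.0, 185.0], [0.469, -0.243])]
tea_box [(0.66, [382.0, 214.0], [0.432, 0.25])]
scoop [(0.9, [416.0, 258.0], [0.576, 0.365])]
tray [(0.72, [332.0, 259.0], [0.652, 0.16]), (0.66, [289.0, 244.0], [0.636, 0.036]), (0.45, [297.0, 200.0], [0.454, -0.001])]
tin_left [(0.63, [334.0, 258.0], [0.651, 0.163])]
tin_middle [(0.77, [285.0, 248.0], [0.661, 0.034])]
tin_right [(0.68, [250.0, 229.0], [0.623, -0.079])]
mug [(0.58, [191.0, 158.0], [0.368, -0.393])]
paper_cup [(0.56, [166.0, 183.0], [0.514, -0.405])]
coffee_jar [(0.94, [171.0, 210.0], [0.62, -0.328])]
top [[0.026, 0.997, -0.067, 0.44], [-1.0, 0.026, -0.004, -0.017], [-0.003, 0.067, 0.998, 1.325], [0.0, 0.0, 0.0, 1.0]] 421.2884276173667 [-0.13307566  0.          0.          0.          0.        ]
caddy [(0.92, [278.0, 236.0], [0.446, -0.011]), (0.73, [157.0, 197.0], [0.559,
[... 725 characters left out ...]
 0.03988525,  1.46540694, -0.01340207,
        1.34331316, -0.05849413]), 'joint_velocities': array([-1.16214839e-03, -2.54024504e-04, -1.11031632e-03, -1.63044451e-03,
        8.68808797e-05, -4.46835664e-04,  1.83807785e-04]), 'joint_torque': array([-8.88751092e-04, -6.56124687e+01,  1.33284677e+00, -4.04068708e+01,
       -5.95601555e-02,  3.51348566e-02,  1.37401872e-05]), 'eef_pos': array([ 0.29191864, -0.58071993,  0.22253933]), 'orientation': array([ 9.73002793e-01,  2.30793336e-01, -2.71210020e-06, -3.38891865e-05]), 'force': array([ 0.1749302 , -0.04029324, -0.85734547]), 'wrist_torque': array([-0.0345223 , -0.09904133,  0.000742  ]), 'grip_force': 0.0, 'width': 0.08702130778695609}
```

View pics.

View pics/scene0.png

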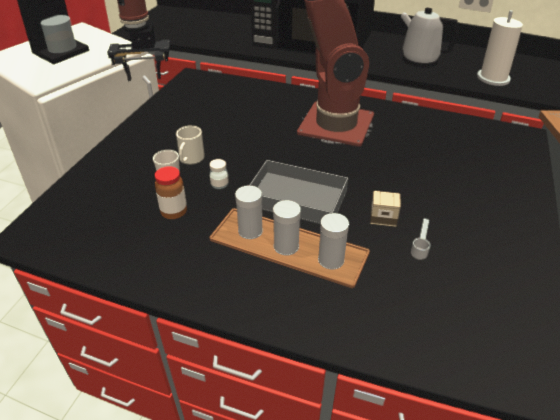

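View pics/top0.png

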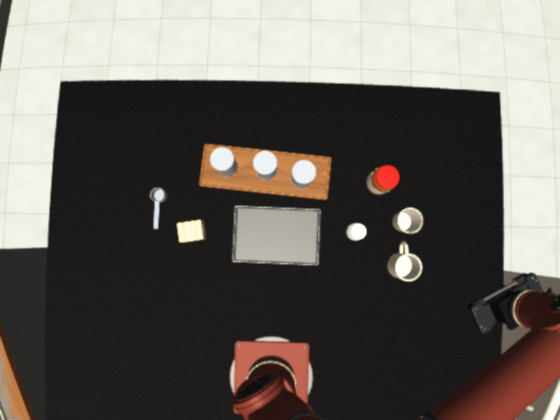

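```bash
cat > fit.py <<'E'
from h import *
from scipy.optimize import minimize
def cyl(r,z0,z1):
    a=np.linspace(0,2*np.pi,24,endpoint=False)
    return np.vstack([np.c_[r*np.cos(a),r*np.sin(a),0*a+z] for z in (z0,z1)])
def box(x0,x1,y0,y1,z0,z1): return np.array([[x,y,z] for x in(x0,x1) for y in(y0,y1) for z in(z0,z1)])
M=dict(caddy=[box(-.085,.085,-.13,.13,0,.05)],creamer=[cyl(.026,0,.055),np.vstack([cyl(.026,.05,.055),cyl(.0235,.062,.078)])],
 tea_box=[box(-.029,.029,-.036,.036,0,.074)],scoop=[np.vstack([cyl(.017,0,.001),cyl(.022,.006,.04)]),box(.02,.104,-.007,.007,.034,.038)],
 tin_left=[cyl(.033,.006,.136)],tin_middle=[cyl(.033,.006,.136)],tin_right=[cyl(.033,.006,.136)])
def fit(frames,masks,t,x0,z=0):
    S=4
    def cost(p):
        c,s=np.cos(p[2]),np.sin(p[2]); tot=0
        for n,m in masks.items():
            im=np.zeros((420*S,560*S),np.uint8)
            for part in M[t]:
                X=part@np.array([[c,s,0],[-s,c,0],[0,0,1]])+[p[0],p[1],z]
                h=cv2.convexHull(proj(frames[n],X).astype(np.float32)).reshape(-1,2)
                cv2.fillConvexPoly(im,np.round((h+.5)*S*16-8).astype(np.int32),1,shift=4)
            a=cv2.resize(im.astype(np.float32),(560,420),interpolation=cv2.INTER_AREA)
            tot+=np.minimum(a,m).sum()/np.maximum(a,m).sum()
        return -tot/len(masks)
    best=None
    for yaw in x0[2]:
        p0=np.array([x0[0],x0[1],yaw])
        r=minimize(cost,p0,method="Nelder-Mead",options=dict(initial_simplex=p0+np.vstack([np.zeros(3),np.diag([.012,.012,.15])]),xatol=2e-4,fatol=1e-4))
        if best is None or r.fun<best.fun: best=r
    return best
def run(things,cams=("scene","top")):
    fr={n:vision.grab_frame(n) for n in cams}
    for t,x0 in things.items():
        out={}
        for n in cams:
            o=vision.outline_of(n,t)
            # pick the candidate nearest the expected place
            e=proj(fr[n],[[x0[0],x0[1],.04]])[0]
            o=[a for a in o if np.hypot(*(np.array(a["point"])-e))<25]
            if o: out[n]=max(o,key=lambda a:a["conf"])["region"].astype(np.float32)
        for ms in ([out] if len(out)<2 else [out]+[{k:v} for k,v in out.items()]):
            if ms:
                r=fit(fr,ms,t,x0); print(t,list(ms),np.round(r.x,4).tolist(),round(-r.fun,3))
E
python3 - <<'E'
from fit import *
run(dict(caddy=(.447,-.01,[0]),creamer=(.466,-.245,[0]),tea_box=(.45,.255,[0]),scoop=(.565,.367,[3.14]),tin_left=(.668,.155,[0]),tin_middle=(.652,.036,[0]),tin_right=(.63,-.077,[0])))
print(robot.state()["clock"])
E
```

```text
caddy ['scene', 'top'] [0.4471, -0.005, -0.0269] 0.874
caddy ['scene'] [0.4433, -0.0047, -0.0172] 0.796
caddy ['top'] [0.4479, -0.0047, -0.0254] 0.964
creamer ['scene', 'top'] [0.4635, -0.248, 0.0853] 0.931
creamer ['scene'] [0.4612, -0.2491, 0.0113] 0.931
creamer ['top'] [0.4639, -0.2479, 0.0569] 0.941
tea_box ['scene', 'top'] [0.4531, 0.2542, 0.1504] 0.933
tea_box ['scene'] [0.4509, 0.2543, 0.1262] 0.932
tea_box ['top'] [0.4535, 0.254, 0.167] 0.948
scoop ['scene', 'top'] [0.5636, 0.3684, 3.1192] 0.87
scoop ['scene'] [0.5597, 0.3687, 3.1019] 0.895
scoop ['top'] [0.5647, 0.3686, 3.1367] 0.907
tin_left ['scene', 'top'] [0.6628, 0.1567, 0.1121] 0.935
tin_left ['scene'] [0.6601, 0.1572, 0.1732] 0.966
tin_left ['top'] [0.6637, 0.1556, 0.1286] 0.94
tin_middle ['scene', 'top'] [0.6552, 0.0331, 0.1178] 0.94
tin_middle ['scene'] [0.6516, 0.0327, 0.165] 0.961
tin_middle ['top'] [0.6557, 0.0326, 0.0403] 0.955
tin_right ['scene', 'top'] [0.6304, -0.0777, 0.0661] 0.96
tin_right ['scene'] [0.6285, -0.0789, 0.0636] 0.97
tin_right ['top'] [0.6311, -0.0777, 0.026] 0.96
2.0
```

```bash
cat > plan.py <<'E'
from h import *
from scipy.spatial.transform import Rotation as R
# waypoints: (x,y,z,yaw of tool-y axis in deg (world), opening, rows)
def plan(wps,start=None):
    s=robot.state(); p=np.array(s["eef_pos"]); Rm=R.from_quat(s["orientation"]).as_matrix()
    yaw=np.degrees(np.arctan2(Rm[1,1],Rm[0,1]))
    print("t %.2f p %s yaw %.1f tilt %.2f w %.4f F %s g %.1f"%(s["clock"],np.round(p,4),yaw,np.degrees(np.arccos(-Rm[2,2])),s["width"],np.round(s["force"],2),s["grip_force"]))
    if start is not None: p=np.array(start[:3]); yaw=start[3]
    rows=[]
    for x,y,z,yw,op,n in wps:
        d=(np.array([x,y,z])-p)/n; dy=(yw-yaw)/n
        for i in range(n):
            a=np.radians(yaw); ty=np.array([np.cos(a),np.sin(a),0]); tz=np.array([0,0,-1]); tx=np.cross(ty,tz)
            rows.append([op]+[round(float(v),2) for v in np.array([tx@d,ty@d,tz@d])/.05]+[0,0,round(-dy/10,2)]); yaw+=dy
        p=np.array([x,y,z])
    for i in range(0,len(rows),10): print(str(rows[i:i+10]).replace(" ",""))
    m=np.abs(np.array(rows)[:,1:]).max(); print("max",m)
E
python3 -c "
from plan import *
plan([(.463,-.248,.16,0,1,8),(.463,-.248,.06,0,1,3),(.463,-.248,.022,0,1,3)])"
```

```text
t 2.00 p [ 0.2919 -0.5807  0.2225] yaw -63.3 tilt 0.00 w 0.0868 F [-0.11  0.32 -0.14] g 0.0
[[1,0.76,-0.55,0.16,0,0,np.float64(-0.79)],[1,0.82,-0.44,0.16,0,0,np.float64(-0.79)],[1,0.88,-0.32,0.16,0,0,np.float64(-0.79)],[1,0.91,-0.2,0.16,0,0,np.float64(-0.79)],[1,0.93,-0.07,0.16,0,0,np.float64(-0.79)],[1,0.93,0.06,0.16,0,0,np.float64(-0.79)],[1,0.92,0.18,0.16,0,0,np.float64(-0.79)],[1,0.88,0.31,0.16,0,0,np.float64(-0.79)],[1,0.0,0.0,0.67,0,0,np.float64(-0.0)],[1,0.0,0.0,0.67,0,0,np.float64(-0.0)]]
[[1,0.0,0.0,0.67,0,0,np.float64(-0.0)],[1,0.0,0.0,0.25,0,0,np.float64(-0.0)],[1,0.0,0.0,0.25,0,0,np.float64(-0.0)],[1,0.0,0.0,0.25,0,0,np.float64(-0.0)]]
max 0.93
```

Request:
{"method": "arm_command", "body": {
  "steps": [
    [1,0.76,-0.55,0.16,0,0,-0.79],
    [1,0.82,-0.44,0.16,0,0,-0.79],
    [1,0.88,-0.32,0.16,0,0,-0.79],
    [1,0.91,-0.2,0.16,0,0,-0.79],
    [1,0.93,-0.07,0.16,0,0,-0.79],
    [1,0.93,0.06,0.16,0,0,-0.79],
    [1,0.92,0.18,0.16,0,0,-0.79],
    [1,0.88,0.31,0.16,0,0,-0.79],
    [1,0,0,0.2,0,0,0],
    [1,0,0,0,0,0,0]
  ],
  "grip_force": 25
}}

```text
clock: 3.25
eef_pos: [0.4627, -0.2493, 0.1479]
orientation: [0.708, 0.706, -0.0, -0.001]
force: [-0.8, 0.1, 0.7]
width: 0.0871
grip_force: 0.0
```

```bash
sed -i 's/round(-dy\/10,2)\]/round(float(-dy)\/10,2)]/' plan.py; python3 -c "
from plan import *
plan([(.463,-.248,.06,0,1,3),(.463,-.248,.022,0,1,3)])
f=vision.grab_frame('top'); cv2.imwrite('pics/c1.png',cv2.resize(f['img'][150:330,240:440,::-1],None,fx=3,fy=3))"
```

```text
t 3.25 p [ 0.4627 -0.2493  0.1479] yaw -0.2 tilt 0.08 w 0.0871 F [-0.78  0.15  0.7 ] g 0.0
[[1,0.01,0.0,0.59,0,0,-0.01],[1,0.01,0.0,0.59,0,0,-0.01],[1,0.01,0.0,0.59,0,0,-0.01],[1,0.0,0.0,0.25,0,0,-0.0],[1,0.0,0.0,0.25,0,0,-0.0],[1,0.0,0.0,0.25,0,0,-0.0]]
max 0.59
```

View pics/c1.png

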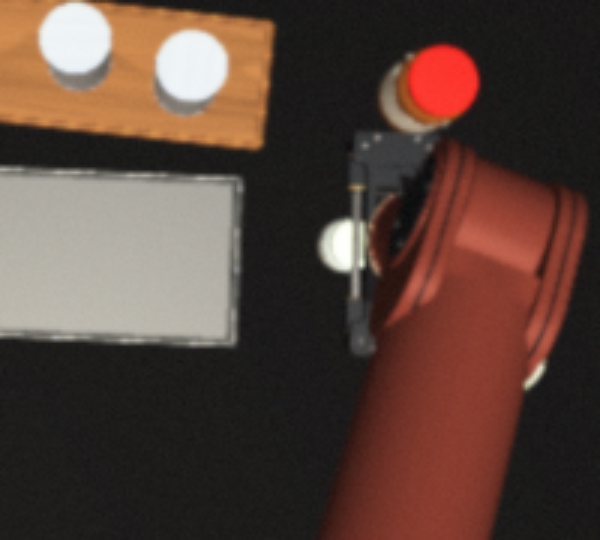

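Request:
{"method": "arm_command", "body": {
  "steps": [
    [1,0.01,0,0.6,0,0,0],
    [1,0.01,0,0.6,0,0,0],
    [1,0.01,0,0.56,0,0,0],
    [1,0,0,0.25,0,0,0],
    [1,0,0,0.25,0,0,0],
    [1,0,0,0.25,0,0,0],
    [0.45,0,0,0,0,0,0],
    [0.45,0,0,0,0,0,0],
    [0.45,0,0,0,0,0,0],
    [0.45,0,0,0,0,0,0]
  ],
  "grip_force": 25
}}

```text
clock: 4.55
eef_pos: [0.4637, -0.2475, 0.0235]
orientation: [0.708, 0.706, 0.0, 0.0]
force: [0.3, 0.6, -0.6]
width: 0.0549
grip_force: 0.0
```

Request:
{"method": "arm_command", "body": {
  "steps": [
    [0.3,0,0,0,0,0,0],
    [0.3,0,0,0,0,0,0],
    [0.3,0,0,0,0,0,0],
    [0.3,0,0,-0.2,0,0,0],
    [0.3,0,0,-0.6,0,0,0],
    [0.3,0,0,-0.8,0,0,0]
  ]
}}

```text
clock: 5.3
eef_pos: [0.4625, -0.2469, 0.1033]
orientation: [0.708, 0.706, -0.0, -0.001]
force: [0.4, -1.4, -0.9]
width: 0.0508
grip_force: 25.0
```

```bash
python3 -c "
from plan import *
plan([(.46,-.095,.105,0,.3,5),(.46,-.095,.05,0,.3,2),(.46,-.095,.032,0,.3,2)])"
```

```text
t 5.30 p [ 0.4625 -0.2469  0.1033] yaw -0.1 tilt 0.15 w 0.0508 F [ 0.38 -1.44 -0.87] g 25.0
[[0.3,0.61,-0.01,-0.01,0,0,-0.0],[0.3,0.61,-0.01,-0.01,0,0,-0.0],[0.3,0.61,-0.01,-0.01,0,0,-0.0],[0.3,0.61,-0.01,-0.01,0,0,-0.0],[0.3,0.61,-0.01,-0.01,0,0,-0.0],[0.3,0.0,0.0,0.55,0,0,-0.0],[0.3,0.0,0.0,0.55,0,0,-0.0],[0.3,0.0,0.0,0.18,0,0,-0.0],[0.3,0.0,0.0,0.18,0,0,-0.0]]
max 0.61
```

Request:
{"method": "arm_command", "body": {
  "steps": [
    [0.3,0.61,-0.01,-0.01,0,0,0],
    [0.3,0.61,-0.01,-0.01,0,0,0],
    [0.3,0.61,-0.01,-0.01,0,0,0],
    [0.3,0.61,-0.01,-0.01,0,0,0],
    [0.3,0.61,-0.01,-0.01,0,0,0],
    [0.3,0,0,0.55,0,0,0],
    [0.3,0,0,0.55,0,0,0],
    [0.3,0,0,0.2,0,0,0],
    [0.3,0,0,0.12,0,0,0],
    [0.3,0,0,0,0,0,0]
  ]
}}

```text
clock: 6.55
eef_pos: [0.4615, -0.0949, 0.0349]
orientation: [0.708, 0.706, 0.0, 0.0]
force: [-0.4, -0.6, -1.5]
width: 0.0509
grip_force: 25.0
```

Request:
{"method": "arm_command", "body": {
  "steps": [
    [0.3,0,0,0.06,0,0,0],
    [0.3,0,0,0.04,0,0,0],
    [0.3,0,0,0.02,0,0,0],
    [0.3,0,0,0,0,0,0]
  ]
}}

```text
clock: 7.05
eef_pos: [0.4612, -0.0948, 0.0286]
orientation: [0.708, 0.706, -0.0, -0.0]
force: [-0.1, 0.2, -0.4]
width: 0.0512
grip_force: 25.0
```

Request:
{"method": "arm_command", "body": {
  "steps": [
    [0.3,0,0,0.02,0,0,0],
    [0.3,0,0,0,0,0,0],
    [0.75,0,0,0,0,0,0],
    [0.75,0,0,0,0,0,0],
    [0.75,0,0,0,0,0,0],
    [0.75,0,0,-0.4,0,0,0],
    [0.8,0,0,-1,0,0,0],
    [1,0,0,-0.8,0,0,0],
    [1,0,0,0,0,0,0]
  ]
}}

```text
clock: 8.18
eef_pos: [0.4634, -0.0952, 0.1407]
orientation: [0.708, 0.706, 0.001, 0.003]
force: [0.6, 1.7, -0.5]
width: 0.0816
grip_force: 0.0
```

```bash
python3 -c "
from plan import *
plan([(.453,.254,.15,8.6,1,7),(.453,.254,.06,8.6,1,2),(.453,.254,.04,8.6,1,2)])"
```

```text
t 8.18 p [ 0.4634 -0.0952  0.1407] yaw -0.1 tilt 0.34 w 0.0816 F [ 0.64  1.66 -0.5 ] g 0.0
[[1,1.0,-0.03,-0.03,0,0,-0.12],[1,1.0,-0.01,-0.03,0,0,-0.12],[1,1.0,0.01,-0.03,0,0,-0.12],[1,1.0,0.03,-0.03,0,0,-0.12],[1,1.0,0.06,-0.03,0,0,-0.12],[1,1.0,0.08,-0.03,0,0,-0.12],[1,0.99,0.1,-0.03,0,0,-0.12],[1,0.0,0.0,0.9,0,0,-0.0],[1,0.0,0.0,0.9,0,0,-0.0],[1,0.0,0.0,0.2,0,0,-0.0]]
[[1,0.0,0.0,0.2,0,0,-0.0]]
max 1.0
```

Request:
{"method": "arm_command", "body": {
  "steps": [
    [1,1,-0.03,-0.03,0,0,-0.12],
    [1,1,-0.01,-0.03,0,0,-0.12],
    [1,1,0.01,-0.03,0,0,-0.12],
    [1,1,0.03,-0.03,0,0,-0.12],
    [1,1,0.06,-0.03,0,0,-0.12],
    [1,1,0.08,-0.03,0,0,-0.12],
    [1,0.99,0.1,-0.03,0,0,-0.12],
    [1,0,0,0.6,0,0,0],
    [1,0,0,0,0,0,0]
  ]
}}

```text
clock: 9.3
eef_pos: [0.4501, 0.2544, 0.1155]
orientation: [0.654, 0.757, -0.002, -0.001]
force: [0.3, -0.7, 0.1]
width: 0.0867
grip_force: 0.0
```

```bash
python3 -c "
from plan import *
plan([(.453,.254,.06,8.6,1,2),(.453,.254,.04,8.6,1,2)])
from fit import *
run(dict(creamer=(.461,-.095,[0])))
"
```

```text
t 9.30 p [0.4501 0.2544 0.1155] yaw 8.4 tilt 0.30 w 0.0867 F [ 0.3  -0.71  0.07] g 0.0
[[1,-0.01,0.03,0.56,0,0,-0.01],[1,-0.01,0.03,0.56,0,0,-0.01],[1,0.0,0.0,0.2,0,0,-0.0],[1,0.0,0.0,0.2,0,0,-0.0]]
max 0.56
creamer ['scene', 'top'] [0.4604, -0.096, 0.0543] 0.811
creamer ['scene'] [0.4506, -0.0995, 0.2331] 0.839
creamer ['top'] [0.4619, -0.0942, 0.1057] 0.821
```

Request:
{"method": "arm_command", "body": {
  "steps": [
    [1,0,0.03,0.56,0,0,0],
    [1,0,0.03,0.56,0,0,0],
    [1,0,0,0.2,0,0,0],
    [1,0,0,0.2,0,0,0],
    [0.5,0,0,0,0,0,0],
    [0.5,0,0,0,0,0,0],
    [0.5,0,0,0,0,0,0],
    [0.5,0,0,0,0,0,0],
    [0.5,0,0,0,0,0,0]
  ],
  "grip_force": 15
}}

```text
clock: 10.62
eef_pos: [0.4551, 0.2557, 0.0425]
orientation: [0.654, 0.756, 0.0, 0.0]
force: [-1.6, -0.8, 5.1]
width: 0.0578
grip_force: 15.0
```

Request:
{"method": "arm_command", "body": {
  "steps": [
    [0.5,0,0,-0.2,0,0,0],
    [0.5,0,0,-0.6,0,0,0],
    [0.5,0,0,-0.6,0,0,0],
    [0.5,0,0,0,0,0,0]
  ]
}}

```text
clock: 11.12
eef_pos: [0.4563, 0.2564, 0.1146]
orientation: [0.654, 0.756, 0.002, 0.001]
force: [-0.5, 0.1, -1.2]
width: 0.058
grip_force: 15.0
```

```bash
python3 -c "
from plan import *
plan([(.455,.082,.112,-1.5,.5,5),(.455,.082,.062,-1.5,.5,2),(.455,.082,.05,-1.5,.5,2)])"
```

```text
t 11.12 p [0.4563 0.2564 0.1146] yaw 8.3 tilt 0.25 w 0.0580 F [-0.47  0.14 -1.2 ] g 15.0
[[0.5,-0.69,-0.11,0.01,0,0,0.2],[0.5,-0.69,-0.08,0.01,0,0,0.2],[0.5,-0.7,-0.06,0.01,0,0,0.2],[0.5,-0.7,-0.03,0.01,0,0,0.2],[0.5,-0.7,-0.01,0.01,0,0,0.2],[0.5,0.0,0.0,0.5,0,0,0.0],[0.5,0.0,0.0,0.5,0,0,0.0],[0.5,0.0,0.0,0.12,0,0,-0.0],[0.5,0.0,0.0,0.12,0,0,-0.0]]
max 0.7
```

Request:
{"method": "arm_command", "body": {
  "steps": [
    [0.5,-0.69,-0.11,0.01,0,0,0.2],
    [0.5,-0.69,-0.08,0.01,0,0,0.2],
    [0.5,-0.7,-0.06,0.01,0,0,0.2],
    [0.5,-0.7,-0.03,0.01,0,0,0.2],
    [0.5,-0.7,-0.01,0.01,0,0,0.2],
    [0.5,0,0,0.5,0,0,0],
    [0.5,0,0,0.5,0,0,0],
    [0.5,0,0,0.12,0,0,0],
    [0.5,0,0,0.06,0,0,0],
    [0.5,0,0,0,0,0,0]
  ]
}}

```text
clock: 12.38
eef_pos: [0.4539, 0.0809, 0.0511]
orientation: [0.717, 0.697, 0.0, 0.0]
force: [-0.4, -0.0, -0.2]
width: 0.0584
grip_force: 15.0
```

Request:
{"method": "arm_command", "body": {
  "steps": [
    [0.5,0,0,0.04,0,0,0],
    [0.5,0,0,0.03,0,0,0],
    [0.5,0,0,0.02,0,0,0],
    [0.5,0,0,0,0,0,0]
  ]
}}

```text
clock: 12.88
eef_pos: [0.4536, 0.0807, 0.0464]
orientation: [0.718, 0.696, -0.0, 0.0]
force: [-2.8, -0.0, 5.2]
width: 0.0581
grip_force: 15.0
```

Request:
{"method": "arm_command", "body": {
  "steps": [
    [0.85,0,0,0,0,0,0],
    [0.85,0,0,0,0,0,0],
    [0.85,0,0,0,0,0,0],
    [0.85,0,0,-0.4,0,0,0],
    [0.85,0,0,-0.9,0,0,0],
    [0.85,0,0,-0.6,0,0,0],
    [0.85,0,0,0,0,0,0]
  ]
}}

```text
clock: 13.75
eef_pos: [0.4551, 0.081, 0.1433]
orientation: [0.718, 0.696, 0.002, 0.002]
force: [-0.8, -0.2, 0.2]
width: 0.0743
grip_force: 0.0
```

```bash
python3 -c "
from plan import *
plan([(.563,.3685,.14,89,.85,10),(.563,.3685,.06,89,.85,2),(.563,.3685,.014,89,.85,3)])"
```

```text
t 13.75 p [0.4551 0.081  0.1433] yaw -1.7 tilt 0.25 w 0.0743 F [-0.76 -0.25  0.15] g 0.0
[[0.85,0.58,0.2,0.01,0,0,-0.91],[0.85,0.54,0.29,0.01,0,0,-0.91],[0.85,0.49,0.37,0.01,0,0,-0.91],[0.85,0.43,0.44,0.01,0,0,-0.91],[0.85,0.35,0.5,0.01,0,0,-0.91],[0.85,0.27,0.55,0.01,0,0,-0.91],[0.85,0.18,0.59,0.01,0,0,-0.91],[0.85,0.08,0.61,0.01,0,0,-0.91],[0.85,-0.02,0.61,0.01,0,0,-0.91],[0.85,-0.11,0.6,0.01,0,0,-0.91]]
[[0.85,0.0,0.0,0.8,0,0,-0.0],[0.85,0.0,0.0,0.8,0,0,-0.0],[0.85,0.0,0.0,0.31,0,0,-0.0],[0.85,0.0,0.0,0.31,0,0,-0.0],[0.85,0.0,0.0,0.31,0,0,-0.0]]
max 0.91
```

Request:
{"method": "arm_command", "body": {
  "steps": [
    [0.85,0.58,0.2,0.01,0,0,-0.91],
    [0.85,0.54,0.29,0.01,0,0,-0.91],
    [0.85,0.49,0.37,0.01,0,0,-0.91],
    [0.85,0.43,0.44,0.01,0,0,-0.91],
    [0.85,0.35,0.5,0.01,0,0,-0.91],
    [0.85,0.27,0.55,0.01,0,0,-0.91],
    [0.85,0.18,0.59,0.01,0,0,-0.91],
    [0.85,0.08,0.61,0.01,0,0,-0.91],
    [0.85,-0.02,0.61,0.01,0,0,-0.91],
    [0.85,-0.11,0.6,0.01,0,0,-0.91]
  ]
}}

```text
clock: 15.0
eef_pos: [0.5605, 0.3686, 0.1345]
orientation: [0.004, 1.0, -0.0, -0.001]
force: [0.1, -0.1, -0.7]
width: 0.0742
grip_force: 0.0
```

Request:
{"method": "arm_command", "body": {
  "steps": [
    [0.85,0,0,0.5,0,0,0],
    [0.85,0,0,0,0,0,0],
    [0.85,0,0,0,0,0,0]
  ]
}}

```text
clock: 15.38
eef_pos: [0.5605, 0.3676, 0.1111]
orientation: [0.006, 1.0, -0.0, -0.0]
force: [0.2, -0.7, 0.4]
width: 0.074
grip_force: 0.0
```

```bash
python3 -c "
from plan import *
plan([(.563,.3685,.06,89,.85,2),(.563,.3685,.014,89,.85,3)])
from fit import *
run(dict(tea_box=(.454,.081,[-.03]),scoop=(.563,.3685,[3.12])))
f=vision.grab_frame('top'); cv2.imwrite('pics/c2.png',cv2.resize(f['img'][140:300,100:340,::-1],None,fx=3,fy=3))"
```

```text
t 15.38 p [0.5605 0.3676 0.1111] yaw 89.3 tilt 0.03 w 0.0740 F [ 0.21 -0.73  0.45] g 0.0
[[0.85,-0.03,0.01,0.51,0,0,0.01],[0.85,-0.03,0.01,0.51,0,0,0.01],[0.85,0.0,0.0,0.31,0,0,-0.0],[0.85,0.0,0.0,0.31,0,0,-0.0],[0.85,0.0,0.0,0.31,0,0,-0.0]]
max 0.51
tea_box ['scene', 'top'] [0.4533, 0.0787, 0.0068] 0.893
tea_box ['scene'] [0.4449, 0.0778, 0.011] 0.917
tea_box ['top'] [0.4541, 0.0784, -0.0296] 0.922
scoop ['scene'] [0.5592, 0.3704, 3.1314] 0.909
```

View pics/c2.png

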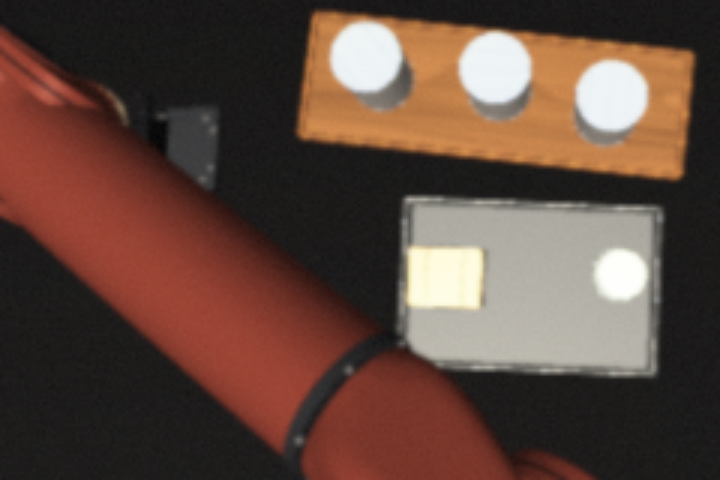

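Request:
{"method": "arm_command", "body": {
  "steps": [
    [0.85,-0.02,0.01,0.51,0,0,0],
    [0.85,-0.02,0.01,0.51,0,0,0],
    [0.85,0,0,0.3,0,0,0],
    [0.85,0,0,0.3,0,0,0],
    [0.85,0,0,0.28,0,0,0],
    [0.4,0,0,0,0,0,0],
    [0.4,0,0,0,0,0,0],
    [0.4,0,0,0,0,0,0],
    [0.4,0,0,0,0,0,0],
    [0.4,0,0,0,0,0,0]
  ],
  "grip_force": 15
}}

```text
clock: 16.98
eef_pos: [0.5628, 0.3691, 0.0167]
orientation: [0.006, 1.0, 0.0, 0.0]
force: [0.3, -0.2, 4.4]
width: 0.0432
grip_force: 14.9
```

Request:
{"method": "arm_command", "body": {
  "steps": [
    [0.4,0,0,0,0,0,0],
    [0.4,0,0,-0.2,0,0,0],
    [0.4,0,0,-0.6,0,0,0],
    [0.4,0,0,-0.8,0,0,0],
    [0.4,0,0,0,0,0,0]
  ]
}}

```text
clock: 17.6
eef_pos: [0.5637, 0.3705, 0.0999]
orientation: [0.006, 1.0, 0.002, 0.002]
force: [-0.1, -0.3, -0.6]
width: 0.0433
grip_force: 15.0
```

```bash
python3 -c "
from plan import *
plan([(.563,.3685,.11,89,.4,2),(.495,-.01,.11,88.5,.4,9),(.495,-.01,.04,88.5,.4,3)])
from fit import *
f=vision.grab_frame('scene'); cv2.imwrite('pics/c3.png',cv2.resize(f['img'][120:300,280:480,::-1],None,fx=3,fy=3))"
```

```text
t 17.60 p [0.5637 0.3705 0.0999] yaw 89.3 tilt 0.31 w 0.0433 F [-0.09 -0.32 -0.58] g 15.0
[[0.4,0.01,-0.02,-0.1,0,0,0.01],[0.4,0.01,-0.02,-0.1,0,0,0.01],[0.4,0.14,-0.84,0.0,0,0,0.01],[0.4,0.14,-0.84,0.0,0,0,0.01],[0.4,0.13,-0.84,0.0,0,0,0.01],[0.4,0.13,-0.84,0.0,0,0,0.01],[0.4,0.13,-0.84,0.0,0,0,0.01],[0.4,0.13,-0.84,0.0,0,0,0.01],[0.4,0.13,-0.84,0.0,0,0,0.01],[0.4,0.13,-0.84,0.0,0,0,0.01]]
[[0.4,0.13,-0.84,0.0,0,0,0.01],[0.4,0.0,0.0,0.47,0,0,-0.0],[0.4,0.0,0.0,0.47,0,0,-0.0],[0.4,0.0,0.0,0.47,0,0,-0.0]]
max 0.84
```

View pics/c3.png

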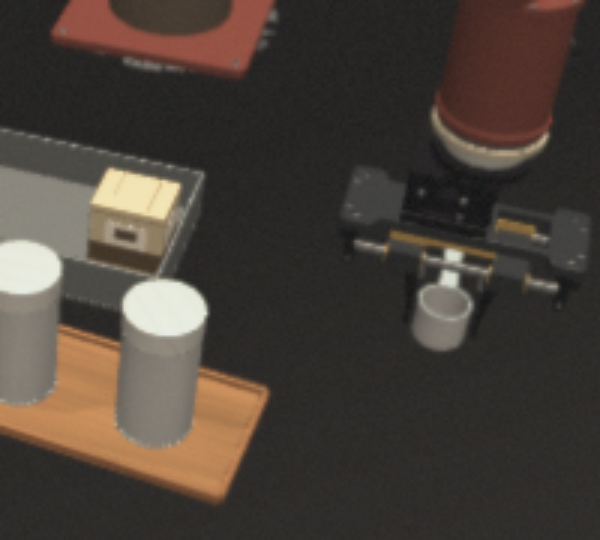

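Request:
{"method": "arm_command", "body": {
  "steps": [
    [0.4,0.01,-0.02,-0.15,0,0,0.01],
    [0.4,0.14,-0.84,-0.05,0,0,0.01],
    [0.4,0.14,-0.84,0,0,0,0.01],
    [0.4,0.14,-0.84,0,0,0,0.01],
    [0.4,0.14,-0.84,0,0,0,0.01],
    [0.4,0.13,-0.84,0,0,0,0.01],
    [0.4,0.13,-0.84,0,0,0,0.01],
    [0.4,0.13,-0.84,0,0,0,0.01],
    [0.4,0.13,-0.84,0,0,0,0.01],
    [0.4,0.13,-0.84,0,0,0,0.01]
  ]
}}

```text
clock: 18.9
eef_pos: [0.4925, -0.0102, 0.1056]
orientation: [0.015, 1.0, 0.0, -0.001]
force: [0.9, 0.1, -0.9]
width: 0.043
grip_force: 15.0
```

Request:
{"method": "arm_command", "body": {
  "steps": [
    [0.4,0,0,0.4,0,0,0],
    [0.4,0,0,0.3,0,0,0],
    [0.4,0,0,0,0,0,0]
  ]
}}

```text
clock: 19.27
eef_pos: [0.4924, -0.0072, 0.0696]
orientation: [0.014, 1.0, 0.001, -0.001]
force: [-0.8, 0.5, 0.8]
width: 0.0429
grip_force: 15.0
```

```bash
python3 -c "
from plan import *
plan([(.495,-.01,.04,88.5,.4,3),(.495,-.01,.023,88.5,.4,3)])
"
```

```text
t 19.27 p [ 0.4924 -0.0072  0.0696] yaw 88.4 tilt 0.18 w 0.0429 F [-0.81  0.49  0.76] g 15.0
[[0.4,-0.02,-0.02,0.2,0,0,-0.0],[0.4,-0.02,-0.02,0.2,0,0,-0.0],[0.4,-0.02,-0.02,0.2,0,0,-0.0],[0.4,0.0,0.0,0.11,0,0,-0.0],[0.4,0.0,0.0,0.11,0,0,-0.0],[0.4,0.0,0.0,0.11,0,0,-0.0]]
max 0.2
```

Request:
{"method": "arm_command", "body": {
  "steps": [
    [0.4,-0.02,-0.02,0.25,0,0,0],
    [0.4,-0.02,-0.02,0.25,0,0,0],
    [0.4,0,-0.02,0.2,0,0,0],
    [0.4,0,0,0.1,0,0,0],
    [0.4,0,0,0.06,0,0,0],
    [0.4,0,0,0,0,0,0]
  ]
}}

```text
clock: 20.02
eef_pos: [0.4954, -0.0117, 0.0281]
orientation: [0.015, 1.0, 0.0, -0.0]
force: [-0.5, 0.2, -0.3]
width: 0.0429
grip_force: 15.0
```

Target about 0.0205 at contact.

Request:
{"method": "arm_command", "body": {
  "steps": [
    [0.4,0,0,0.06,0,0,0],
    [0.4,0,0,0.04,0,0,0],
    [0.4,0,0,0.03,0,0,0],
    [0.4,0,0,0,0,0,0]
  ]
}}

```text
clock: 20.52
eef_pos: [0.4954, -0.0117, 0.0215]
orientation: [0.015, 1.0, 0.0, -0.0]
force: [0.1, 0.0, 0.1]
width: 0.043
grip_force: 15.0
```

Request:
{"method": "arm_command", "body": {
  "steps": [
    [0.4,0,0,0.02,0,0,0],
    [0.4,0,0,0.02,0,0,0],
    [0.4,0,0,0,0,0,0]
  ]
}}

```text
clock: 20.9
eef_pos: [0.4958, -0.0117, 0.0204]
orientation: [0.015, 1.0, -0.0, 0.0]
force: [-3.7, -0.4, 11.2]
width: 0.043
grip_force: 14.6
```

Request:
{"method": "arm_command", "body": {
  "steps": [
    [0.4,0,0,-0.02,0,0,0],
    [0.63,0,0,0,0,0,0],
    [0.63,0,0,0,0,0,0],
    [0.63,0,0,-0.3,0,0,0],
    [0.63,0,0,-1,0,0,0],
    [1,0,0,-1,0,0,0],
    [1,0,0,-1,0,0,0],
    [1,0,0,0,0,0,0]
  ]
}}

```text
clock: 21.9
eef_pos: [0.4977, -0.0113, 0.19]
orientation: [0.015, 1.0, -0.001, 0.003]
force: [0.4, -0.4, -0.3]
width: 0.0771
grip_force: 0.0
```

```bash
python3 -c "
from plan import *
plan([(.6625,.1565,.2,-8,1,10),(.6625,.1565,.1,-8,1,3),(.6625,.1565,.076,-8,1,2)])
"
```

```text
t 21.90 p [ 0.4977 -0.0113  0.19  ] yaw 88.3 tilt 0.41 w 0.0771 F [ 0.38 -0.36 -0.29] g 0.0
[[1,-0.32,0.35,-0.02,0,0,0.96],[1,-0.26,0.39,-0.02,0,0,0.96],[1,-0.19,0.43,-0.02,0,0,0.96],[1,-0.11,0.46,-0.02,0,0,0.96],[1,-0.03,0.47,-0.02,0,0,0.96],[1,0.04,0.47,-0.02,0,0,0.96],[1,0.12,0.45,-0.02,0,0,0.96],[1,0.2,0.43,-0.02,0,0,0.96],[1,0.26,0.39,-0.02,0,0,0.96],[1,0.33,0.34,-0.02,0,0,0.96]]
[[1,0.0,0.0,0.67,0,0,0.0],[1,0.0,0.0,0.67,0,0,0.0],[1,0.0,0.0,0.67,0,0,0.0],[1,0.0,0.0,0.24,0,0,-0.0],[1,0.0,0.0,0.24,0,0,-0.0]]
max 0.96
```

Request:
{"method": "arm_command", "body": {
  "steps": [
    [1,-0.32,0.35,-0.02,0,0,0.96],
    [1,-0.26,0.39,-0.02,0,0,0.96],
    [1,-0.19,0.43,-0.02,0,0,0.96],
    [1,-0.11,0.46,-0.02,0,0,0.96],
    [1,-0.03,0.47,-0.02,0,0,0.96],
    [1,0.04,0.47,-0.02,0,0,0.96],
    [1,0.12,0.45,-0.02,0,0,0.96],
    [1,0.2,0.43,-0.02,0,0,0.96],
    [1,0.26,0.39,-0.02,0,0,0.96],
    [1,0.33,0.34,-0.02,0,0,0.96]
  ],
  "grip_force": 30
}}

```text
clock: 23.15
eef_pos: [0.6602, 0.1572, 0.195]
orientation: [0.755, 0.656, -0.0, -0.0]
force: [-0.6, 0.9, -0.3]
width: 0.0873
grip_force: 0.0
```

Request:
{"method": "arm_command", "body": {
  "steps": [
    [1,0,0,0,0,0,0],
    [1,0,0,0,0,0,0]
  ]
}}

```text
clock: 23.4
eef_pos: [0.6596, 0.1564, 0.1951]
orientation: [0.752, 0.659, -0.0, -0.0]
force: [-0.5, -0.2, -0.3]
width: 0.0868
grip_force: 0.0
```

```bash
python3 -c "
from plan import *
plan([(.6625,.1565,.1,-8,1,4),(.6625,.1565,.076,-8,1,3)])
from fit import *
run(dict(scoop=(.4955,-.0115,[3.12]),creamer=(.461,-.095,[0])))
f=vision.grab_frame('scene'); cv2.imwrite('pics/c4.png',cv2.resize(f['img'][120:300,200:420,::-1],None,fx=3,fy=3))
"
```

```text
t 23.40 p [0.6596 0.1564 0.1951] yaw -7.6 tilt 0.06 w 0.0868 F [-0.52 -0.2  -0.27] g 0.0
[[1,0.0,0.01,0.48,0,0,0.01],[1,0.0,0.01,0.48,0,0,0.01],[1,0.0,0.01,0.48,0,0,0.01],[1,0.0,0.01,0.48,0,0,0.01],[1,0.0,0.0,0.16,0,0,0.0],[1,0.0,0.0,0.16,0,0,0.0],[1,0.0,0.0,0.16,0,0,0.0]]
max 0.48
scoop ['scene', 'top'] [0.4941, -0.0113, 3.168] 0.435
scoop ['scene'] [0.4868, -0.0137, 3.1318] 0.405
scoop ['top'] [0.4946, -0.0102, 3.1636] 0.48
creamer ['scene', 'top'] [0.4611, -0.0949, -0.0635] 0.831
creamer ['scene'] [0.4515, -0.0997, 0.0987] 0.798
creamer ['top'] [0.461, -0.0933, -0.0333] 0.885
```

View pics/c4.png

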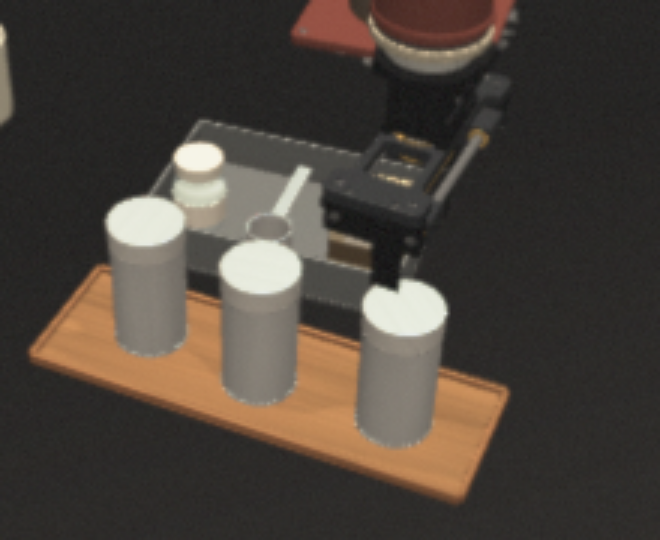

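Request:
{"method": "arm_command", "body": {
  "steps": [
    [1,0,0.01,0.48,0,0,0],
    [1,0,0.01,0.48,0,0,0],
    [1,0,0.01,0.48,0,0,0],
    [1,0,0.01,0.48,0,0,0],
    [1,0,0,0.16,0,0,0],
    [1,0,0,0.16,0,0,0],
    [1,0,0,0.14,0,0,0],
    [0.6,0,0,0,0,0,0],
    [0.6,0,0,0,0,0,0],
    [0.6,0,0,0,0,0,0]
  ]
}}

```text
clock: 25.0
eef_pos: [0.6622, 0.1565, 0.077]
orientation: [0.753, 0.658, 0.0, 0.0]
force: [1.1, -0.1, -2.6]
width: 0.0649
grip_force: 30.0
```

Request:
{"method": "arm_command", "body": {
  "steps": [
    [0.6,0,0,0,0,0,0],
    [0.6,0,0,0,0,0,0],
    [0.6,0,0,0,0,0,0]
  ]
}}

```text
clock: 25.38
eef_pos: [0.6622, 0.1566, 0.077]
orientation: [0.753, 0.658, 0.0, 0.0]
force: [-2.4, -0.4, 3.9]
width: 0.0656
grip_force: 29.9
```

Request:
{"method": "arm_command", "body": {
  "steps": [
    [0.6,0,0,-0.15,0,0,0],
    [0.6,0,0,-0.3,0,0,0],
    [0.6,0,0,-0.3,0,0,0],
    [0.6,0,0,0,0,0,0],
    [0.6,0,0,0,0,0,0],
    [0.6,0,0,0,0,0,0]
  ]
}}

```text
clock: 26.12
eef_pos: [0.6617, 0.1562, 0.1134]
orientation: [0.753, 0.658, -0.0, -0.0]
force: [-0.1, 0.3, -2.6]
width: 0.0652
grip_force: 29.9
```

```bash
cat > weigh.py <<'E'
from plan import *
F=[];T=[]
for i in range(6):
    vision.grab_frame("top"); s=robot.state(); F.append(s["force"]); T.append(s["joint_torque"][[1,3]])
print("F",np.round(np.mean(F,0),2),np.round(np.array(F)[:,2],1),np.round(np.mean(T,0),2),np.round(s["eef_pos"],4),s["width"],s["clock"])
E
python3 weigh.py
```

```text
F [-0.06  0.14 -2.52] [-2.  -2.4 -2.6 -3.  -2.  -3.2] [-73.09 -37.73] [0.662  0.1564 0.1139] 0.06505173379960946 26.425
```

Request:
{"method": "arm_command", "body": {
  "steps": [
    [0.6,0,0,0.3,0,0,0],
    [0.6,0,0,0.25,0,0,0],
    [0.6,0,0,0.12,0,0,0],
    [0.6,0,0,0.05,0,0,0],
    [0.6,0,0,0,0,0,0],
    [0.6,0,0,0,0,0,0]
  ]
}}

```text
clock: 27.18
eef_pos: [0.6624, 0.1565, 0.0785]
orientation: [0.753, 0.658, 0.0, 0.0]
force: [-0.3, -0.0, -1.6]
width: 0.0654
grip_force: 29.9
```

Request:
{"method": "arm_command", "body": {
  "steps": [
    [0.6,0,0,0.02,0,0,0],
    [0.6,0,0,0.02,0,0,0],
    [0.6,0,0,0,0,0,0]
  ]
}}

```text
clock: 27.55
eef_pos: [0.6623, 0.1566, 0.0769]
orientation: [0.753, 0.658, 0.0, 0.0]
force: [-2.9, -0.4, 5.8]
width: 0.0651
grip_force: 29.9
```

Request:
{"method": "arm_command", "body": {
  "steps": [
    [1,0,0,-0.01,0,0,0],
    [1,0,0,0,0,0,0],
    [1,0,0,0,0,0,0],
    [1,0,0,-0.3,0,0,0],
    [1,0,0,-1,0,0,0],
    [1,0,0,-0.7,0,0,0],
    [1,0,0,0,0,0,0]
  ]
}}

```text
clock: 28.42
eef_pos: [0.6638, 0.1574, 0.1813]
orientation: [0.753, 0.658, 0.003, 0.001]
force: [-0.2, 1.2, -0.0]
width: 0.0869
grip_force: 0.0
```

```bash
python3 -c "
from plan import *
plan([(.6548,.033,.175,-8,1,4),(.6548,.033,.1,-8,1,3),(.6548,.033,.077,-8,1,3)])
"
```

```text
t 28.43 p [0.6638 0.1574 0.1813] yaw -7.7 tilt 0.37 w 0.0869 F [-0.19  1.19 -0.01] g 0.0
[[1,-0.62,0.04,0.03,0,0,0.01],[1,-0.62,0.04,0.03,0,0,0.01],[1,-0.62,0.04,0.03,0,0,0.01],[1,-0.62,0.04,0.03,0,0,0.01],[1,0.0,0.0,0.5,0,0,-0.0],[1,0.0,0.0,0.5,0,0,-0.0],[1,0.0,0.0,0.5,0,0,-0.0],[1,0.0,0.0,0.15,0,0,-0.0],[1,0.0,0.0,0.15,0,0,-0.0],[1,0.0,0.0,0.15,0,0,-0.0]]
max 0.62
```

Request:
{"method": "arm_command", "body": {
  "steps": [
    [1,-0.62,0.04,0.03,0,0,0],
    [1,-0.62,0.04,0.03,0,0,0],
    [1,-0.62,0.04,0.03,0,0,0],
    [1,-0.62,0.04,0.03,0,0,0],
    [1,0,0,0,0,0,0],
    [1,0,0,0,0,0,0]
  ]
}}

```text
clock: 29.18
eef_pos: [0.6532, 0.0331, 0.1705]
orientation: [0.753, 0.658, 0.0, -0.0]
force: [-0.4, 0.8, 0.1]
width: 0.0871
grip_force: 0.0
```

```bash
python3 -c "
from plan import *
plan([(.6548,.033,.1,-8,1,4),(.6548,.033,.077,-8,1,3)])
from fit import *
run(dict(tin_left=(.6625,.1565,[0]),tin_right=(.6304,-.0777,[0])))
"
```

```text
t 29.18 p [0.6532 0.0331 0.1705] yaw -7.7 tilt 0.04 w 0.0871 F [-0.4   0.84  0.12] g 0.0
[[1,0.0,0.01,0.35,0,0,0.01],[1,0.0,0.01,0.35,0,0,0.01],[1,0.0,0.01,0.35,0,0,0.01],[1,0.0,0.01,0.35,0,0,0.01],[1,0.0,0.0,0.15,0,0,-0.0],[1,0.0,0.0,0.15,0,0,-0.0],[1,0.0,0.0,0.15,0,0,-0.0]]
max 0.35
tin_left ['scene', 'top'] [0.6619, 0.1562, 0.0811] 0.943
tin_left ['scene'] [0.6621, 0.1568, 0.0772] 0.946
tin_left ['top'] [0.6622, 0.1552, 0.0692] 0.952
tin_right ['scene', 'top'] [0.63, -0.0785, 0.0994] 0.796
tin_right ['scene'] [0.6289, -0.0783, 0.1206] 0.96
tin_right ['top'] [0.6316, -0.0806, -0.0487] 0.653
```

Request:
{"method": "arm_command", "body": {
  "steps": [
    [1,0,0.01,0.35,0,0,0],
    [1,0,0.01,0.35,0,0,0],
    [1,0,0.01,0.35,0,0,0],
    [1,0,0,0.35,0,0,0],
    [1,0,0,0.15,0,0,0],
    [1,0,0,0.15,0,0,0],
    [1,0,0,0.13,0,0,0],
    [0.6,0,0,0,0,0,0],
    [0.6,0,0,0,0,0,0],
    [0.6,0,0,0,0,0,0]
  ]
}}

```text
clock: 30.72
eef_pos: [0.6547, 0.0324, 0.0794]
orientation: [0.753, 0.658, -0.0, -0.0]
force: [0.8, 0.5, -1.8]
width: 0.0658
grip_force: 29.9
```

Request:
{"method": "arm_command", "body": {
  "steps": [
    [0.6,0,0,0,0,0,0],
    [0.6,0,0,0,0,0,0],
    [0.6,0,0,0,0,0,0]
  ]
}}

```text
clock: 31.1
eef_pos: [0.6549, 0.0324, 0.0794]
orientation: [0.753, 0.658, 0.0, 0.0]
force: [-3.4, 0.2, 5.6]
width: 0.0658
grip_force: 29.9
```

Request:
{"method": "arm_command", "body": {
  "steps": [
    [0.6,0,0,-0.15,0,0,0],
    [0.6,0,0,-0.3,0,0,0],
    [0.6,0,0,-0.3,0,0,0],
    [0.6,0,0,0,0,0,0],
    [0.6,0,0,0,0,0,0],
    [0.6,0,0,0,0,0,0]
  ]
}}

```text
clock: 31.85
eef_pos: [0.6545, 0.0321, 0.1159]
orientation: [0.753, 0.658, -0.0, -0.0]
force: [-0.1, 0.2, -4.2]
width: 0.0662
grip_force: 29.9
```

```bash
python3 weigh.py
```

```text
F [ 0.17  0.14 -4.24] [-3.4 -3.7 -4.2 -4.7 -4.8 -4.7] [-70.27 -38.66] [0.6548 0.0322 0.1164] 0.06579427101882321 32.15
```

Request:
{"method": "arm_command", "body": {
  "steps": [
    [0.6,0,0,0.3,0,0,0],
    [0.6,0,0,0.25,0,0,0],
    [0.6,0,0,0.12,0,0,0],
    [0.6,0,0,0.05,0,0,0],
    [0.6,0,0,0.02,0,0,0],
    [0.6,0,0,0.02,0,0,0],
    [0.6,0,0,0,0,0,0]
  ]
}}

```text
clock: 33.02
eef_pos: [0.6551, 0.0323, 0.0794]
orientation: [0.753, 0.658, 0.0, 0.0]
force: [-3.2, -0.7, 3.6]
width: 0.0662
grip_force: 29.9
```

Request:
{"method": "arm_command", "body": {
  "steps": [
    [1,0,0,-0.01,0,0,0],
    [1,0,0,0,0,0,0],
    [1,0,0,0,0,0,0],
    [1,0,0,-0.3,0,0,0],
    [1,0,0,-1,0,0,0],
    [1,0,0,-0.7,0,0,0],
    [1,0,0,0,0,0,0]
  ]
}}

```text
clock: 33.9
eef_pos: [0.6568, 0.0329, 0.1837]
orientation: [0.753, 0.658, 0.003, 0.002]
force: [0.1, 0.5, 0.3]
width: 0.0869
grip_force: 0.0
```

```bash
python3 -c "
from plan import *
plan([(.6304,-.078,.175,-8,1,4)])
"
```

```text
t 33.90 p [0.6568 0.0329 0.1837] yaw -7.7 tilt 0.37 w 0.0869 F [0.13 0.52 0.27] g 0.0
[[1,-0.57,-0.06,0.04,0,0,0.01],[1,-0.57,-0.06,0.04,0,0,0.01],[1,-0.57,-0.06,0.04,0,0,0.01],[1,-0.57,-0.05,0.04,0,0,0.01]]
max 0.57
```

Request:
{"method": "arm_command", "body": {
  "steps": [
    [1,-0.57,-0.05,0.04,0,0,0],
    [1,-0.57,-0.05,0.04,0,0,0],
    [1,-0.57,-0.05,0.04,0,0,0],
    [1,-0.57,-0.05,0.04,0,0,0],
    [1,0,0,0,0,0,0],
    [1,0,0,0,0,0,0]
  ]
}}

```text
clock: 34.65
eef_pos: [0.6296, -0.0786, 0.1711]
orientation: [0.753, 0.658, 0.0, -0.0]
force: [0.0, 0.5, 0.3]
width: 0.0873
grip_force: 0.0
```

```bash
python3 -c "
from plan import *
plan([(.6304,-.078,.1,-8,1,4),(.6304,-.078,.079,-8,1,3)])
"
```

```text
t 34.65 p [ 0.6296 -0.0786  0.1711] yaw -7.7 tilt 0.04 w 0.0873 F [0.01 0.51 0.27] g 0.0
[[1,0.0,0.0,0.36,0,0,0.01],[1,0.0,0.0,0.36,0,0,0.01],[1,0.0,0.0,0.36,0,0,0.01],[1,0.0,0.0,0.36,0,0,0.01],[1,0.0,0.0,0.14,0,0,0.0],[1,0.0,0.0,0.14,0,0,0.0],[1,0.0,0.0,0.14,0,0,0.0]]
max 0.36
```

Request:
{"method": "arm_command", "body": {
  "steps": [
    [1,0.01,0.01,0.36,0,0,0],
    [1,0,0,0.36,0,0,0],
    [1,0,0,0.36,0,0,0],
    [1,0,0,0.36,0,0,0],
    [1,0,0,0.14,0,0,0],
    [1,0,0,0.14,0,0,0],
    [1,0,0,0.13,0,0,0],
    [0.6,0,0,0,0,0,0],
    [0.6,0,0,0,0,0,0],
    [0.6,0,0,0,0,0,0]
  ]
}}

```text
clock: 35.9
eef_pos: [0.6304, -0.079, 0.079]
orientation: [0.753, 0.658, 0.0, 0.0]
force: [0.2, -0.2, 0.2]
width: 0.0666
grip_force: 30.0
```

Request:
{"method": "arm_command", "body": {
  "steps": [
    [0.6,0,0,0,0,0,0],
    [0.6,0,0,0,0,0,0],
    [0.6,0,0,0,0,0,0]
  ]
}}

```text
clock: 36.28
eef_pos: [0.6304, -0.079, 0.079]
orientation: [0.753, 0.658, 0.0, 0.0]
force: [-0.9, -0.3, 3.5]
width: 0.0668
grip_force: 30.0
```

Request:
{"method": "arm_command", "body": {
  "steps": [
    [0.6,0,0,-0.15,0,0,0],
    [0.6,0,0,-0.3,0,0,0],
    [0.6,0,0,-0.3,0,0,0],
    [0.6,0,0,0,0,0,0],
    [0.6,0,0,0,0,0,0],
    [0.6,0,0,0,0,0,0]
  ]
}}

```text
clock: 37.02
eef_pos: [0.6298, -0.079, 0.1154]
orientation: [0.753, 0.658, -0.0, -0.0]
force: [0.2, 0.4, -1.6]
width: 0.0663
grip_force: 30.0
```

```bash
python3 weigh.py
```

```text
F [ 0.14  0.21 -1.63] [-2.  -1.  -1.5 -1.4 -2.  -1.9] [-65.64 -37.52] [ 0.6301 -0.079   0.1159] 0.06657907055097641 37.325
```

Middle tin is the heaviest (4.2 N against 2.5 and 1.6). Return the right one.

Request:
{"method": "arm_command", "body": {
  "steps": [
    [0.6,0,0,0.3,0,0,0],
    [0.6,0,0,0.25,0,0,0],
    [0.6,0,0,0.12,0,0,0],
    [0.6,0,0,0.05,0,0,0],
    [0.6,0,0,0.02,0,0,0],
    [0.6,0,0,0.02,0,0,0],
    [0.6,0,0,0,0,0,0]
  ]
}}

```text
clock: 38.2
eef_pos: [0.6304, -0.0789, 0.0789]
orientation: [0.753, 0.658, 0.0, 0.0]
force: [-3.2, 0.2, 4.6]
width: 0.0667
grip_force: 30.0
```

Request:
{"method": "arm_command", "body": {
  "steps": [
    [1,0,0,-0.01,0,0,0],
    [1,0,0,0,0,0,0],
    [1,0,0,0,0,0,0],
    [1,0,0,-0.3,0,0,0],
    [1,0,0,-1,0,0,0],
    [1,0,0,-0.7,0,0,0],
    [1,0,0,0,0,0,0]
  ]
}}

```text
clock: 39.08
eef_pos: [0.6322, -0.0787, 0.1831]
orientation: [0.753, 0.658, 0.002, 0.002]
force: [-0.1, 1.3, -0.7]
width: 0.0868
grip_force: 0.0
```

Request:
{"method": "arm_command", "body": {
  "steps": [
    [1,0.57,0.05,0,0,0,0],
    [1,0.57,0.05,0,0,0,0],
    [1,0.57,0.05,0,0,0,0],
    [1,0.57,0.05,0.1,0,0,0],
    [1,0,0,0,0,0,0],
    [1,0,0,0,0,0,0]
  ]
}}

```text
clock: 39.83
eef_pos: [0.6553, 0.0317, 0.1733]
orientation: [0.753, 0.658, -0.0, 0.0]
force: [0.4, -1.0, 0.5]
width: 0.0869
grip_force: 0.0
```

```bash
python3 -c "
from plan import *
plan([(.655,.0323,.1,-8,1,4),(.655,.0323,.079,-8,1,3)])
"
```

```text
t 39.83 p [0.6553 0.0317 0.1733] yaw -7.7 tilt 0.05 w 0.0869 F [ 0.36 -1.    0.53] g 0.0
[[1,0.0,-0.0,0.37,0,0,0.01],[1,0.0,-0.0,0.37,0,0,0.01],[1,0.0,-0.0,0.37,0,0,0.01],[1,0.0,-0.0,0.37,0,0,0.01],[1,0.0,0.0,0.14,0,0,-0.0],[1,0.0,0.0,0.14,0,0,-0.0],[1,0.0,0.0,0.14,0,0,-0.0]]
max 0.37
```

Request:
{"method": "arm_command", "body": {
  "steps": [
    [1,0.01,0,0.37,0,0,0],
    [1,0,0,0.37,0,0,0],
    [1,0,0,0.37,0,0,0],
    [1,0,0,0.37,0,0,0],
    [1,0,0,0.14,0,0,0],
    [1,0,0,0.14,0,0,0],
    [1,0,0,0.13,0,0,0],
    [0.6,0,0,0,0,0,0],
    [0.6,0,0,0,0,0,0],
    [0.6,0,0,0,0,0,0]
  ],
  "grip_force": 35
}}

```text
clock: 41.08
eef_pos: [0.6554, 0.0333, 0.0795]
orientation: [0.753, 0.658, 0.0, 0.0]
force: [1.0, 0.9, 0.2]
width: 0.0655
grip_force: 34.9
```

Request:
{"method": "arm_command", "body": {
  "steps": [
    [0.6,0,0,0,0,0,0],
    [0.6,0,0,0,0,0,0],
    [0.6,0,0,0,0,0,0]
  ]
}}

```text
clock: 41.45
eef_pos: [0.6555, 0.0333, 0.0794]
orientation: [0.753, 0.658, 0.0, 0.0]
force: [-3.7, 0.8, 4.9]
width: 0.0661
grip_force: 34.9
```

Request:
{"method": "arm_command", "body": {
  "steps": [
    [0.6,0,0,-0.15,0,0,0],
    [0.6,0,0,-0.4,0,0,0],
    [0.6,0,0,-0.6,0,0,0],
    [0.6,0,0,-0.6,0,0,0],
    [0.6,0,0,-0.6,0,0,0],
    [0.6,0,0,-0.6,0,0,0],
    [0.6,0,0,-0.6,0,0,0],
    [0.6,0,0,-0.5,0,0,0],
    [0.6,0,0,-0.3,0,0,0],
    [0.6,0,0,-0.1,0,0,0]
  ]
}}

```text
clock: 42.7
eef_pos: [0.6557, 0.0333, 0.3027]
orientation: [0.753, 0.658, 0.0, 0.0]
force: [-0.3, -1.1, -3.6]
width: 0.0657
grip_force: 34.9
```

Request:
{"method": "arm_command", "body": {
  "steps": [
    [0.6,0,0,0,0,0,0],
    [0.6,0,0,0,0,0,0],
    [0.6,0,0,0,0,0,0],
    [0.6,0,0,0,0,0,0]
  ]
}}

```text
clock: 43.2
eef_pos: [0.6554, 0.0331, 0.3012]
orientation: [0.753, 0.658, -0.0, -0.0]
force: [0.0, 0.3, -3.6]
width: 0.0657
grip_force: 34.9
```

```bash
python3 weigh.py; python3 -c "
from fit import *
run(dict(tin_left=(.6625,.1565,[0]),tin_right=(.6304,-.0777,[0])))
f=vision.grab_frame('scene'); cv2.imwrite('pics/c5.png',cv2.resize(f['img'][60:300,160:420,::-1],None,fx=2.5,fy=2.5))
"
```

```text
F [-0.27 -0.05 -3.87] [-4.2 -3.6 -4.1 -3.5 -3.7 -4. ] [-66.86 -42.19] [0.6555 0.0331 0.3015] 0.06575733753947505 43.5
tin_left ['scene', 'top'] [0.6623, 0.1567, 0.0993] 0.953
tin_left ['scene'] [0.6612, 0.1573, 0.1069] 0.966
tin_left ['top'] [0.6634, 0.1561, 0.1587] 0.957
tin_right ['scene'] [0.6283, -0.079, 0.142] 0.967
```

View pics/c5.png

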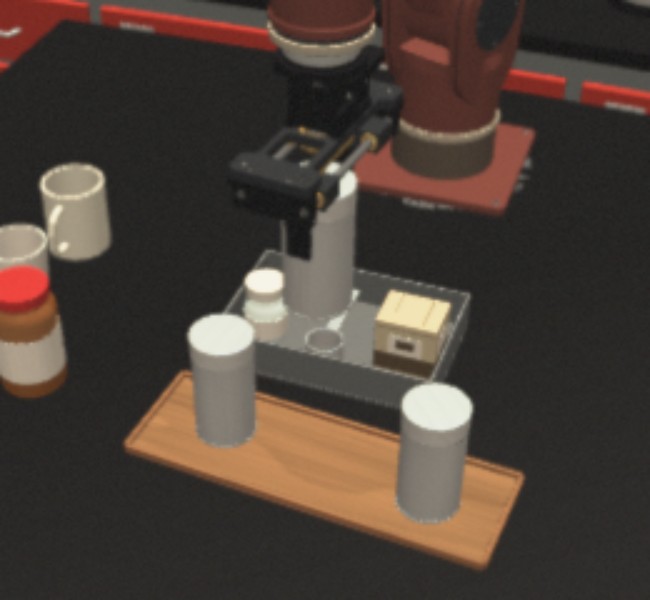

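The picture shows the middle tin held upright at about (320,245), its base near 0.23 m. The other two tins stand on the tray, and the creamer, scoop and carton are upright in the caddy.

```bash
python3 -c "
from h import *
print(robot.close_job())"
```

```text
the job is handed in; nothing more can be done
None
```

Job handed in: the creamer, carton and scoop are in the caddy, and the arm is holding up the middle tin, the heaviest at about 4 N, while the left (2.5 N) and right (1.6 N) tins stand back in their places.

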